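# Load the pivoting paint crate and swing it round to its stop

### The arm

A 6-joint arm with a two-finger parallel gripper is mounted at the origin on a cart in front of the work surface, level with it; the furniture and walls round the work are solid. World frame = base frame: x ahead of the robot, y to its left, z up, the work surface at z = 0. Lengths are in m, angles in rad, forces in N, time in s.
With the tool pointing down it reaches from about 0.25 to 0.775 m from the base axis. Payload 4 kg.
Tool frame: the origin (TCP) lies midway between the tips of the shut fingers; the grasp point (between the pads) lies grip_point_offset behind it (grip_point_offset is the distance from the TCP to the grasp point, in m); z points along the fingers, y is the line along which they close (so a half turn about z gives the same grasp; the last joint's range is limited). The gripper opens to 94 mm and grips with 3 to 60 N. Pads are 16 mm wide; open, the fingers measure 119 mm over their backs; the gripper's body (75 mm by 177 mm) begins 78 mm behind the grasp point.
Start: joints at [-1.26, 0.087, 1.371, -0, 1.684, -0.103], TCP at [0.221, -0.504, 0.206] pointing down, gripper open.
Joint ranges: [-3.1, 3.1], [-0.76, 2.03], [0.27, 2.55], [-1.08, 4.22], [0.17, 2.65], [-2.57, 2.57]. Speed limits (rad/s): [2.79, 2.79, 3.14, 3.14, 3.14, 3.14].

### API

Orientations are given as [roll, pitch, yaw] about the fixed x, y, z axes, in that order (R = Rz(yaw) Ry(pitch) Rx(roll)).
In Python, from bench import * gives the robot as it stands. The module is installed in compiled form; this text tells all that it offers.
- The arm moves only by the tool apply_moves, never from a script. Its argument "commands" is a list of rows, each a list of 7 numbers: the turn, a rotation vector about the world's x, y, z in rad, then the shift along the world's x, y, z in m, then the opening in per cent of the stroke, from 0 (shut) to 100 (fully open). In form: [[ax, ay, az, x, y, z, jaw], ...]. A call has exactly 5 rows; each row is the pose to reach, as a shift and turn from the pose commanded when the call began; what a row does not reach only later rows make up. A row lasts 1/10 s, in which the tool goes at most 50 mm and 8.59 degrees, less where a joint would pass 70% of its speed; a pose out of reach is approached as far as the arm can. A call with a gripper value outside its range is refused whole. The fingers move at their own pace and stop on an object; the grip force is fixed at half the most. Time passes only in rows, so rows that repeat a pose let the fingers close, or fill a call up. It gives the time, the measured TCP pose, the force, the opening and the grip force at its end, in the units of the state.
- get_obs(): the state, without advancing time (a new reading comes with each control period).
- snapshot(name): name is "scene" or "top" or "wrist"; returns a dict with "pixels" (384x512x3 uint8, red, green, blue), "vertical_fov" (degrees; the focal length in pixels is half the picture's height over the tangent of half this angle, whatever the lens; pixels are square), "cx", "cy" (the principal point, pixels), "rvec" (rotation vector, rad) and "tvec" (3), from world to camera coordinates, as OpenCV has them. Camera axes: x right, y down, z forward; pixel columns grow to the right and rows downward; lengths in m; the calibration is good to about 2 mm. A picture is of the moment at which its call begins. There is no depth.
- close_job(): hands the job in; it is judged then, once.
Trained networks look in the newest picture that a camera, given by its name, has taken for a name from the list of things; names that differ only in an ending like _2 or _b are one class to them, and where a whole thing is asked for, a point or a joint stands for the part that bears it (a point fixed in the world has none). Each returns a list of dicts, best first, with "score" (0 to 1); they miss things now and then, are a little off and sometimes report something else, mostly with a low value. They report only what shows in the picture. A call takes as long as a camera call. They do not tell look-alikes from the thing itself.
- masks_of(camera, query): "mask" (384x512 bool, what is visible of it) and "extent" ([left, top, right, bottom] in pixels, round what is visible of it).
- place_of(camera, query): "pixel" ([column, row] in pixels: a listed point, or the origin of a listed thing).
The state is a dict: "time": time; "joint_positions": joint angles; "qvel": joint speeds; "joint_torque": joint torques, N m; "tool_pos": TCP position; "ee_rot": TCP orientation; "wrist_force": force on the tool from outside, world axes, zero at the start; "wrist_torque": the same for the moment, N m; "width": finger opening in m; "finger_force": force on a finger pad.
Only numpy, scipy, OpenCV 4.12 (cv2) and the standard library are available. Lean on these libraries where they do the work, as an engineer would, in place of code of your own. Each camera call takes 0.05 s, during which the arm holds its last target. There are 200 camera calls.

### The job

The black and the red edge-paint bottle stand where the divided crate has to swing. Put each of them upright into an empty cell of its own in the crate, beside the brown one; then swing the free corner of the crate a quarter turn (clockwise seen from above) round the corner held on the bench pin, until its back lies flush along the dark wooden stop strip and its label faces the front. The bottles must stay upright, and the glue pot, the steel weight and the block of beeswax must stay where they are.

Things in the scene. Friction and masses are not known exactly. Their poses are not given: they have to be found in the camera images.
- stop: fixed: steel bench pin (12 mm thick, head 22 mm across, 31 mm high) and beside it a dark wooden stop strip, 24 x 112 x 20 mm high. Origin on the bench at the pin's axis, z up, x roughly away from the robot. In its frame the strip spans x -12 to +12 and y +48 to +160 mm; the crate must meet its front face x = -12 mm
- crate: loose open plywood crate 112 x 132 mm, 26 mm high, 0.35 kg empty; walls, floor, dividers 4 mm thick, dividers as high as walls; 2 x 2 cells 50 x 60 mm. Origin at the pin hole of its steel corner ear, at the underside, z up. In its frame: box x -124 to -12, y +12 to +144 mm; cell centres x -95 or -41, y +46 or +110 mm. Label face x = -124 mm, back x = -12 mm
- crate_corner (a point): the crate's free corner, top edge (x -124, y +144, z 26 mm in its frame); the same axes as the crate. At home the crate's axes are parallel to the stop's; it starts 1.4 to 1.75 rad anticlockwise of home, so the label face is the trailing face to push on. 5 to 10 N at this corner move it
- crate_ear (a point): middle of the hole in the crate's ear (ear 32 mm square, 17 mm high), which sits round the bench pin under its head with 1.5 mm play: the crate slides on the bench round the pin and cannot be lifted off
- black_bottle: black bottle, 72 mm tall: round body 33 mm across and about 40 mm high, shoulder up to 56 mm, cap 18 mm across on top; 0.07 kg. Origin at the centre of its underside, z axis up the bottle. Starts on the bench
- red_bottle: red bottle, 72 mm tall: round body 33 mm across and about 40 mm high, shoulder up to 56 mm, cap 18 mm across on top; 0.07 kg. Origin at the centre of its underside, z axis up the bottle. Starts on the bench
- brown_bottle: brown bottle, 72 mm tall: round body 33 mm across and about 40 mm high, shoulder up to 56 mm, cap 18 mm across on top; 0.07 kg. Origin at the centre of its underside, z axis up the bottle. Starts in a cell of the crate (x = -41, y = +110 mm in the crate's frame) and stays there
- glue_pot: bystander: white glue pot with black lid and brush handle, 68 mm across, 120 mm high overall (the lid up to 68 mm, handle 20 mm across above it); loose. Origin at the centre of its underside
- weight: bystander: steel press weight, 62 x 62 x 51 mm, loose. Origin at the centre of its underside
- beeswax: bystander: yellow block of beeswax, 38 (x) x 55 (y) x 22 mm, loose. Origin at the centre of its underside
There are look-alikes about, which are no part of the job. What is shaped like the red_bottle but green or purple is not meant.

How it is judged:
By the outcome, as a careful person would: the job done as asked, in the order asked, and still so for the second after the job is handed in, with the robot touching nothing.
It also fails if it takes over 70 s, if anything falls off the work surface, if the arm or the gripper's body presses on something with over 40 N, if the wrist force passes 120 N, or if a joint passes its speed limit or range.

## Working session

There is one attempt and no reset: what is moved stays moved. The work goes in short steps, Python scripts to look and compute and a tool call to move; the robot and the scene stay as the last step left them, time stands still between calls to the robot, and variables do not carry over. Pictures are saved under pics/ and viewed, at most 12 in all, crops included, and the job is handed in when it is done.

Besides the shell and the picture viewer there is one more tool, called after "Emit:" as a command line: name --pt "numbers of a row" for each row, then --argument value for the rest. apply_moves: Moves the arm, as the interface text tells. Its arguments: {"type":"object","properties":{"commands":{"type":"array"}},"required":["commands"]}

```bash
mkdir -p pics; cat > h.py <<'E'
from bench import *
import numpy as np, cv2
def cam(s):
    f=192/np.tan(np.radians(s["vertical_fov"])/2)
    K=np.array([[f,0,s["cx"]],[0,f,s["cy"]],[0,0,1.]])
    R=cv2.Rodrigues(np.array(s["rvec"],float))[0]; t=np.array(s["tvec"],float).reshape(3)
    return K,R,t
def ray(s,px,z):
    K,R,t=cam(s); d=R.T@np.linalg.inv(K)@np.array([px[0],px[1],1.]); c=-R.T@t
    return c+d*(z-c[2])/d[2]
def proj(s,P):
    K,R,t=cam(s); p=(R@np.atleast_2d(P).T).T+t; q=(K@p.T).T; return q[:,:2]/q[:,2:]
def save(s,n): cv2.imwrite("pics/"+n,cv2.cvtColor(s["pixels"],cv2.COLOR_RGB2BGR))
E
cat > a.py <<'E'
from h import *
Z=dict(crate_corner=.026,crate_ear=.017)
S={}
for c in ["scene","top"]:
    s=S[c]=snapshot(c); save(s,c+"0.png")
    print(c,"cam at",-cam(s)[1].T@cam(s)[2], s["vertical_fov"])
    for q in ["stop","crate","crate_corner","crate_ear","black_bottle","red_bottle","brown_bottle","glue_pot","weight","beeswax"]:
        for r in place_of(c,q)[:4]:
            if r["score"]>.2: print(c,q,round(r["score"],2),np.round(r["pixel"],1),np.round(ray(s,r["pixel"],Z.get(q,0))[:2],4))
cv2.imwrite("pics/both0.png",np.hstack([cv2.resize(cv2.imread("pics/%s0.png"%c),(400,300)) for c in S]))
print(get_obs())
E
python3 a.py
```

```text
scene cam at [0.08207471 0.83894404 0.58138199] 57.652159263829
scene stop 0.6 [231.3 197.2] [0.6564 0.0584]
scene crate_corner 0.87 [289.3 196.6] [ 0.4827 -0.0091]
scene crate_ear 0.76 [229.4 193.3] [0.6588 0.0649]
scene black_bottle 0.49 [227.3 210.4] [0.6211 0.1285]
scene red_bottle 0.85 [221.9 246.4] [0.5313 0.2751]
scene red_bottle 0.75 [238.4 252.6] [0.4811 0.2719]
scene red_bottle 0.55 [248.1 223.6] [0.5304 0.1515]
scene brown_bottle 0.47 [263.6 202.9] [0.5512 0.0306]
scene glue_pot 0.55 [175.5 243.9] [0.6396 0.3339]
scene weight 0.7 [272.9 244.6] [0.4235 0.1953]
scene beeswax 0.65 [300.5 175.3] [ 0.5372 -0.2056]
top cam at [0.3639965  0.18075671 1.10773556] 47.91311471122758
top stop 0.88 [246.6 156.8] [0.6528 0.0574]
top stop 0.49 [245.6 156.8] [0.654  0.0597]
top stop 0.21 [299.7 202.2] [ 0.4802 -0.0089]
top crate 0.73 [245.8 160.2] [0.6454 0.0636]
top crate_corner 0.75 [301.6 203.6] [ 0.4721 -0.007 ]
top crate_ear 0.56 [246.7 152.5] [0.6586 0.0537]
top black_bottle 0.57 [229.8 187.3] [0.5996 0.1343]
top red_bottle 0.66 [204.4 253.6] [0.4761 0.2692]
top red_bottle 0.65 [235
[... 309 characters left out ...]
-0.1965]
{'time': 1.1, 'joint_positions': array([-1.26010450e+00,  8.72097373e-02,  1.37071291e+00, -5.42961879e-06,
        1.68359574e+00, -1.03117728e-01]), 'qvel': array([ 0.00023461,  0.00093157,  0.00172204, -0.00055658,  0.00032697,
        0.00101636]), 'joint_torque': array([ 3.86813454e-04, -3.40045309e+01, -3.02606034e+01,  7.18019600e-02,
        2.37250520e-02, -9.02035566e-06]), 'tool_pos': array([ 0.22114491, -0.50359869,  0.20549399]), 'ee_rot': array([3.14151934e+00, 1.30110731e-05, 4.13808940e-01]), 'wrist_force': array([-0.38419279,  0.39318018,  0.31318269]), 'wrist_torque': array([ 0.00333708, -0.06813749,  0.03982512]), 'finger_force': 0.0, 'width': 0.09399676333217906}
```

```bash
python3 - <<'E'
import cv2
i=cv2.imread("pics/top0.png")[110:300,120:400]
cv2.imwrite("pics/c1.png",cv2.resize(i,(784,532),interpolation=cv2.INTER_CUBIC))
E
```

```text
(no output)
```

View pics/c1.png

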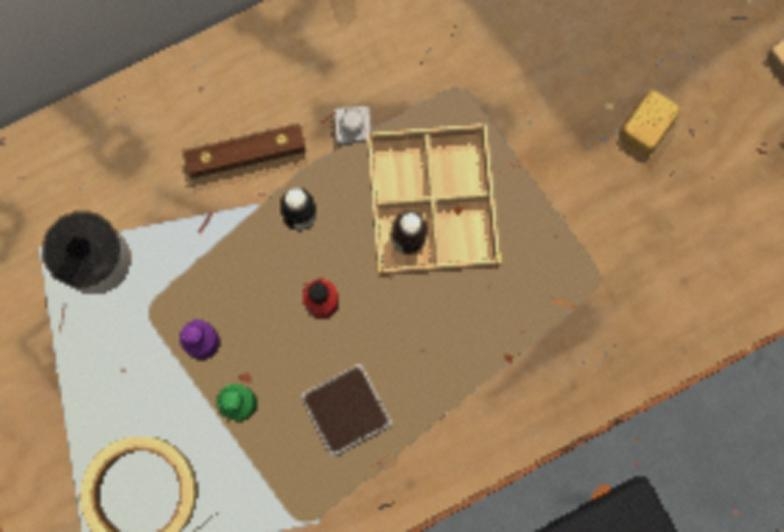

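View pics/scene0.png

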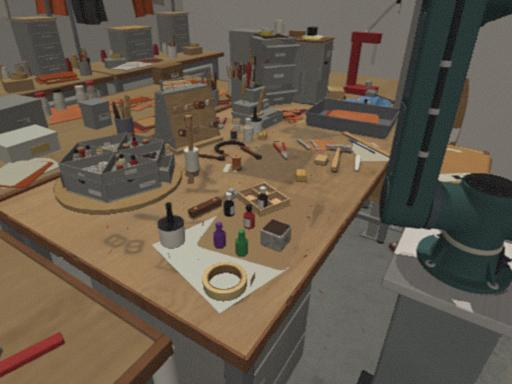

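The crop shows the crate at (370–500,125–272) with the brown bottle in its lower left cell and the ear and pin at (352,122). The strip is at (185–303,130–170). The four loose bottles are black (298,208), red (320,298), purple (200,340) and green (236,403). Only red and black fit the description by colour, so purple and green are the look-alikes.

```bash
cat > b.py <<'E'
from h import *
from scipy.optimize import least_squares
S={c:snapshot(c) for c in ["scene","top"]}
def tri(ps):
    def f(X): return np.concatenate([proj(S[c],X)[0]-p for c,p in ps.items()])
    r=least_squares(f,[.5,.1,.03]); return r.x,np.abs(r.fun).max()
for q in ["black_bottle","red_bottle","brown_bottle","glue_pot","weight","beeswax"]:
    M={c:[(m["score"],m["mask"]) for m in masks_of(c,q) if m["score"]>.2] for c in S}
    for a,ma in M["scene"]:
        for b,mb in M["top"]:
            cs={"scene":np.argwhere(ma).mean(0)[::-1],"top":np.argwhere(mb).mean(0)[::-1]}
            x,e=tri(cs)
            if e<4: print(q,round(a,2),round(b,2),x.round(4),round(e,1),S["top"]["pixels"][mb].mean(0).round(),cs["top"].round(1))
c=lambda u,v:(120+u/2.8,110+v/2.8)
P=[ray(S["top"],c(*p),.026)[:2] for p in [(370,133),(486,125),(500,263),(380,272)]]
L=np.array([(-12,12),(-124,12),(-124,144),(-12,144)])/1e3
def fit(x): return np.concatenate([np.array([[np.cos(x[2]),-np.sin(x[2])],[np.sin(x[2]),np.cos(x[2])]])@l+x[:2]-p for l,p in zip(L,P)])
r=least_squares(fit,[.65,.06,1.5]); print("crate",r.x.round(4),(r.fun*1e3).round(1))
print("strip",[ray(S["top"],c(*p),.02)[:2].round(4) for p in [(183,152),(300,126),(305,146),(190,173)]],"pin",ray(S["top"],c(352,118),.031))
E
python3 b.py
```

```text
black_bottle 0.71 0.49 [0.606  0.141  0.0286] 0.8 [94. 90. 80.] [226.3 184.4]
red_bottle 0.71 0.45 [ 0.5417  0.1609 -0.0725] 2.3 [94. 39. 34.] [234.  216.5]
red_bottle 0.71 0.43 [0.4751 0.2677 0.0289] 0.4 [ 57. 109.  58.] [204.1 253.3]
red_bottle 0.66 0.62 [0.54   0.2734 0.0293] 0.3 [90. 47. 98.] [190.5 231. ]
red_bottle 0.3 0.62 [0.5205 0.2629 0.1247] 1.7 [90. 47. 98.] [190.5 231. ]
brown_bottle 0.55 0.62 [0.5376 0.0623 0.038 ] 0.4 [96. 88. 78.] [265.8 192.8]
glue_pot 0.86 0.96 [0.6553 0.3275 0.0387] 0.4 [55. 51. 47.] [150.5 199.9]
weight 0.71 0.58 [0.4236 0.1856 0.0256] 0.0 [85. 66. 55.] [242.9 256.3]
crate [0.6548 0.0563 1.1646] [ 1.4  1.6  0.1 -2.3 -1.3 -1.  -0.1  1.7]
strip [array([0.7032, 0.2099]), array([0.6753, 0.1024]), array([0.656, 0.107]), array([0.6821, 0.2128])] pin [0.65682791 0.05713945 0.031     ]
```

Emit:
apply_moves --pt "0 0 0.05 0.023 0.0415 0.003 60" --pt "0 0 0.1 0.046 0.083 0.006 60" --pt "0 0 0.15 0.069 0.1245 0.009 60" --pt "0 0 0.2 0.092 0.166 0.012 60" --pt "0 0 0.25 0.115 0.208 0.015 60"

```text
time: 2.3
tool_pos: [0.3367, -0.294, 0.2208]
ee_rot: [3.141, -0.0, 0.665]
wrist_force: [-0.2, -0.1, -0.0]
width: 0.0583
finger_force: 0.0
```

Emit:
apply_moves --pt "0 0 0.05 0.023 0.0415 0.003 60" --pt "0 0 0.1 0.046 0.083 0.006 60" --pt "0 0 0.15 0.069 0.1245 0.009 60" --pt "0 0 0.2 0.092 0.166 0.012 60" --pt "0 0 0.25 0.115 0.208 0.015 60"

```text
time: 2.8
tool_pos: [0.4518, -0.0858, 0.236]
ee_rot: [3.14, -0.0, 0.916]
wrist_force: [0.8, -0.7, 1.2]
width: 0.0565
finger_force: 0.0
```

Emit:
apply_moves --pt "0 0 0.05 0.023 0.0415 0.003 60" --pt "0 0 0.1 0.046 0.083 0.006 60" --pt "0 0 0.15 0.069 0.1245 0.009 60" --pt "0 0 0.2 0.092 0.166 0.012 60" --pt "0 0 0.25 0.115 0.208 0.015 60"

```text
time: 3.3
tool_pos: [0.5668, 0.1223, 0.2507]
ee_rot: [3.141, -0.0, 1.166]
wrist_force: [0.9, 0.4, 0.6]
width: 0.0561
finger_force: 0.0
```

```bash
cat > w.py <<'E'
from h import *
import sys
o=get_obs(); print(o["time"],o["tool_pos"].round(4),o["ee_rot"].round(3),o["joint_positions"].round(2),grip_point_offset if "grip_point_offset" in globals() else None)
s=snapshot("wrist"); save(s,sys.argv[1]+".png"); print("cam",(-cam(s)[1].T@cam(s)[2]).round(3),s["vertical_fov"])
Z=dict(crate_corner=.026,crate_ear=.017)
for q in sys.argv[2:]:
    for r in place_of("wrist",q)[:3]:
        if r["score"]>.2: print(q,round(r["score"],2),np.round(r["pixel"]),ray(s,r["pixel"],Z.get(q,0))[:2].round(4))
E
python3 w.py w1 stop crate crate_corner black_bottle red_bottle brown_bottle
```

```text
3.3 [0.5668 0.1223 0.2507] [ 3.141 -0.     1.166] [ 0.12  0.15  1.21 -0.    1.78  0.52] 0.0188
cam [0.592 0.182 0.43 ] 64.35940745520419
stop 0.92 [326. 184.] [0.6533 0.0594]
crate 0.72 [331. 184.] [0.6596 0.0562]
crate_corner 0.64 [231. 272.] [ 0.4789 -0.0007]
black_bottle 0.75 [274. 144.] [0.6066 0.1424]
red_bottle 0.98 [149.  96.] [0.4756 0.268 ]
red_bottle 0.66 [188.  73.] [0.5372 0.2735]
red_bottle 0.58 [215. 154.] [0.5242 0.1612]
brown_bottle 0.58 [250. 212.] [0.5359 0.0643]
```

View pics/w1.png

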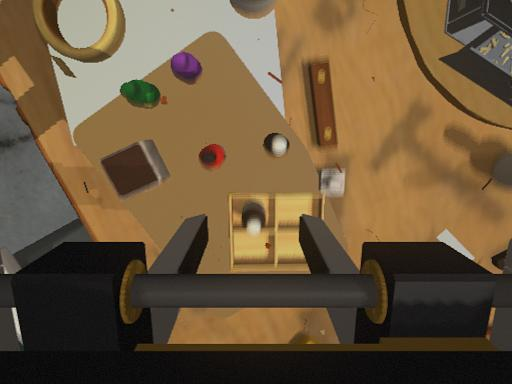

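Wrist view: black bottle at (276,145), red at (212,156), and purple and green beyond them; the crate lies parallel to the fingers' plane. I'll pick the black one first.

Emit:
apply_moves --pt "0 0 0 0.02 0.01 -0.04 60" --pt "0 0 0 0.04 0.019 -0.08 60" --pt "0 0 0 0.04 0.019 -0.12 60" --pt "0 0 0 0.04 0.019 -0.16 60" --pt "0 0 0 0.04 0.019 -0.2 60"

```text
time: 4.15
tool_pos: [0.606, 0.1376, 0.0497]
ee_rot: [3.14, -0.0, 1.161]
wrist_force: [0.2, -0.8, -0.1]
width: 0.0566
finger_force: 0.0
```

Emit:
apply_moves --pt "0 0 0 0 0 -0.012 60" --pt "0 0 0 0 0 -0.023 60" --pt "0 0 0 0 0 -0.023 60" --pt "0 0 0 0 0 -0.023 0" --pt "0 0 0 0 0 -0.023 0"

```text
time: 4.65
tool_pos: [0.6079, 0.1395, 0.0302]
ee_rot: [3.138, -0.002, 1.164]
wrist_force: [-0.0, 0.4, -1.3]
width: 0.044
finger_force: 0.0
```

Emit:
apply_moves --pt "0 0 0 0 0 0 0" --pt "0 0 0 0 0 0 0" --pt "0 0 0 0 0 0 0" --pt "0 0 0 0 0 0.02 0" --pt "0 0 0 0 0 0.045 0"

```text
time: 5.15
tool_pos: [0.6045, 0.1392, 0.0707]
ee_rot: [-3.137, 0.003, 1.164]
wrist_force: [0.0, -0.3, -0.9]
width: 0.0314
finger_force: 30.0
```

Emit:
apply_moves --pt "0 0 0 0 -0.015 0.03 0" --pt "0 0 0 0 -0.03 0.05 0" --pt "0 0 0 0 -0.05 0.05 0" --pt "0 0 0 0 -0.05 0.05 0" --pt "0 0 0 0 -0.05 0.05 0"

```text
time: 5.65
tool_pos: [0.6056, 0.0897, 0.1215]
ee_rot: [-3.14, 0.0, 1.163]
wrist_force: [-0.1, -0.5, -1.0]
width: 0.0316
finger_force: 30.0
```

```bash
python3 w.py w2 stop crate_corner black_bottle red_bottle brown_bottle; python3 - <<'E'
from h import *
s=snapshot("scene"); i=s["pixels"][150:270,170:330,::-1]
w=cv2.imread("pics/w2.png")
cv2.imwrite("pics/m2.png",np.hstack([cv2.resize(i,(400,300),interpolation=2),cv2.resize(w,(400,300))]))
E
```

```text
5.65 [0.6056 0.0897 0.1215] [-3.14   0.     1.163] [0.05 0.26 1.34 0.   1.54 0.46] 0.0188
cam [0.631 0.149 0.301] 64.35940745520419
stop 0.87 [313. 195.] [0.6571 0.0587]
black_bottle 0.56 [252. 213.] [0.5927 0.065 ]
red_bottle 0.69 [104.  33.] [0.5373 0.2741]
red_bottle 0.68 [149. 156.] [0.5228 0.1598]
red_bottle 0.63 [51. 69.] [0.4771 0.2668]
brown_bottle 0.57 [204. 235.] [0.5377 0.063 ]
```

View pics/m2.png

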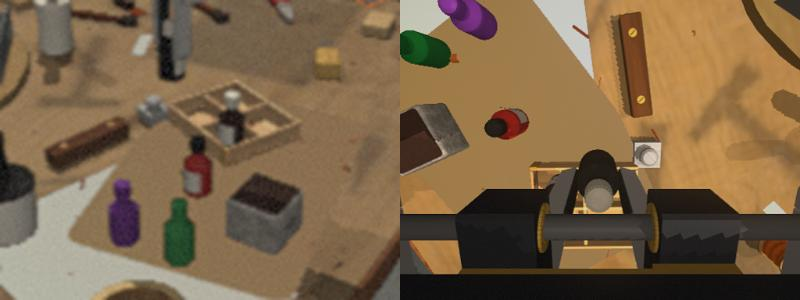

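Left: the black bottle hangs upright in the gripper beside the crate. Right: red at (507,125), strip at (633,65) and ear at (648,152). Now I'll place black in the cell by the ear.

Emit:
apply_moves --pt "0 0 0 -0.004 -0.026 0 0" --pt "0 0 0 -0.008 -0.052 0 0" --pt "0 0 0 -0.008 -0.052 0 0" --pt "0 0 0 -0.008 -0.052 -0.03 0" --pt "0 0 0 -0.008 -0.052 -0.055 0"

```text
time: 6.5
tool_pos: [0.5989, 0.038, 0.0676]
ee_rot: [3.14, -0.002, 1.164]
wrist_force: [0.2, -0.2, -1.2]
width: 0.0315
finger_force: 30.0
```

Emit:
apply_moves --pt "0 0 0 0 0 -0.012 0" --pt "0 0 0 0 0 -0.024 0" --pt "0 0 0 0 0 -0.03 0" --pt "0 0 0 0 0 -0.03 0" --pt "0 0 0 0 0 -0.03 0"

```text
time: 7.0
tool_pos: [0.5989, 0.0375, 0.0385]
ee_rot: [3.14, -0.001, 1.164]
wrist_force: [-0.6, -0.4, -0.6]
width: 0.0317
finger_force: 30.0
```

Emit:
apply_moves --pt "0 0 0 0 0 -0.002 0" --pt "0 0 0 0 0 -0.004 0" --pt "0 0 0 0 0 -0.006 0" --pt "0 0 0 0 0 -0.006 0" --pt "0 0 0 0 0 -0.006 0"

```text
time: 7.5
tool_pos: [0.5987, 0.0374, 0.0331]
ee_rot: [3.14, -0.001, 1.164]
wrist_force: [-1.9, -0.3, 6.1]
width: 0.0314
finger_force: 30.0
```

Emit:
apply_moves --pt "0 0 0 0 0 0 55" --pt "0 0 0 0 0 0 55" --pt "0 0 0 0 0 0 55" --pt "0 0 0 0 0 0.03 55" --pt "0 0 0 0 0 0.07 55"

```text
time: 8.0
tool_pos: [0.5958, 0.0374, 0.0986]
ee_rot: [-3.135, 0.003, 1.164]
wrist_force: [-0.2, 0.2, -0.6]
width: 0.0521
finger_force: 0.0
```

Emit:
apply_moves --pt "0 0 0 0 0 0.03 60" --pt "0 0 0 -0.025 0.04 0.03 60" --pt "0 0 0 -0.05 0.08 0.03 60" --pt "0 0 0 -0.075 0.122 0.03 60" --pt "0 0 0 -0.075 0.122 0.03 60"

```text
time: 8.5
tool_pos: [0.5203, 0.1638, 0.1315]
ee_rot: [-3.14, -0.001, 1.17]
wrist_force: [0.3, -1.0, -0.2]
width: 0.0564
finger_force: 0.0
```

```bash
python3 w.py w3 stop crate_corner black_bottle red_bottle brown_bottle; python3 - <<'E'
from h import *
s=snapshot("scene"); i=s["pixels"][150:270,170:330,::-1]
w=cv2.imread("pics/w3.png")
cv2.imwrite("pics/m3.png",np.hstack([cv2.resize(i,(400,300),interpolation=2),cv2.resize(w,(400,300))]))
E
```

```text
8.5 [0.5203 0.1638 0.1315] [-3.14e+00 -1.00e-03  1.17e+00] [0.2  0.1  1.5  0.   1.54 0.6 ] 0.0188
cam [0.546 0.223 0.311] 64.35940745520419
stop 0.71 [411. 223.] [0.6586 0.0602]
crate_corner 0.6 [278. 344.] [ 0.4785 -0.0025]
black_bottle 0.61 [362. 260.] [0.5966 0.0407]
red_bottle 0.93 [256. 188.] [0.5211 0.1604]
red_bottle 0.87 [172. 105.] [0.4775 0.2694]
red_bottle 0.68 [227.  74.] [0.5386 0.2747]
brown_bottle 0.5 [303. 262.] [0.5367 0.0629]
```

View pics/m3.png

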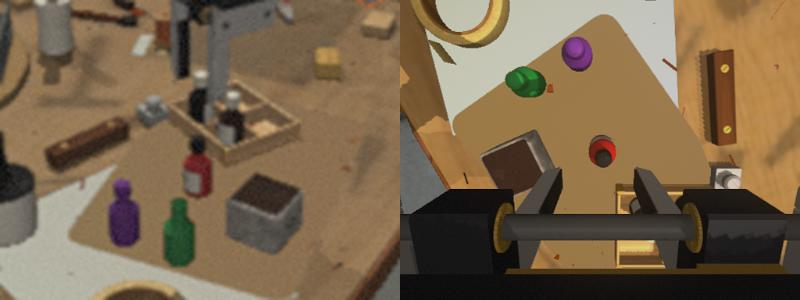

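Left: black stands upright in the crate beside brown. Right: red at (602,150) is between the fingers' line, weight at (515,162). I'll grasp red.

Emit:
apply_moves --pt "0 0 0 -0.001 0 0 60" --pt "0 0 0 -0.001 0 -0.04 60" --pt "0 0 0 -0.001 0 -0.08 60" --pt "0 0 0 -0.001 0 -0.104 60" --pt "0 0 0 -0.001 0 -0.104 60"

```text
time: 9.35
tool_pos: [0.5187, 0.1581, 0.0228]
ee_rot: [-3.134, 0.006, 1.163]
wrist_force: [0.5, -0.5, 0.4]
width: 0.0562
finger_force: 0.0
```

Emit:
apply_moves --pt "0 0 0 0 0 0 0" --pt "0 0 0 0 0 0 0" --pt "0 0 0 0 0 0 0" --pt "0 0 0 0 0 0 0" --pt "0 0 0 0 0 0.005 0"

```text
time: 9.85
tool_pos: [0.5222, 0.1594, 0.033]
ee_rot: [3.141, -0.0, 1.164]
wrist_force: [1.0, -0.3, -1.5]
width: 0.0313
finger_force: 30.0
```

Emit:
apply_moves --pt "0 0 0 0 0 0.035 0" --pt "0 0 0 0 0 0.07 0" --pt "0 0 0 0 0 0.1 0" --pt "0 0 0 0.01 -0.035 0.1 0" --pt "0 0 0 0.02 -0.07 0.1 0"

```text
time: 10.35
tool_pos: [0.5431, 0.0895, 0.135]
ee_rot: [3.138, -0.002, 1.167]
wrist_force: [0.4, 0.1, -0.4]
width: 0.0312
finger_force: 30.0
```

Emit:
apply_moves --pt "0 0 0 0.01 -0.035 0 0" --pt "0 0 0 0.022 -0.07 0 0" --pt "0 0 0 0.034 -0.102 0 0" --pt "0 0 0 0.034 -0.102 0 0" --pt "0 0 0 0.034 -0.102 0 0"

```text
time: 10.85
tool_pos: [0.576, -0.0129, 0.1325]
ee_rot: [-3.141, -0.001, 1.162]
wrist_force: [-0.2, -0.4, -1.2]
width: 0.0314
finger_force: 30.0
```

```bash
python3 w.py w4 stop black_bottle brown_bottle red_bottle
```

```text
10.85 [ 0.576  -0.0129  0.1325] [-3.141e+00 -1.000e-03  1.162e+00] [-0.12  0.17  1.42  0.    1.55  0.29] 0.0188
cam [0.602 0.047 0.312] 64.35940745520419
stop 0.57 [302.  88.] [0.6574 0.0568]
black_bottle 0.68 [254. 129.] [0.5982 0.0392]
brown_bottle 0.94 [188. 132.] [0.5367 0.0629]
red_bottle 0.9 [254. 214.] [ 0.564  -0.0423]
red_bottle 0.25 [252. 129.] [0.5973 0.04  ]
```

Emit:
apply_moves --pt "0 0 0 0 0.002 -0.025 0" --pt "0 0 0 0 0.002 -0.05 0" --pt "0 0 0 0 0.002 -0.07 0" --pt "0 0 0 0 0.002 -0.085 0" --pt "0 0 0 0 0.002 -0.092 0"

```text
time: 11.6
tool_pos: [0.5751, -0.0099, 0.0388]
ee_rot: [-3.139, 0.001, 1.165]
wrist_force: [0.2, -0.4, -0.0]
width: 0.0314
finger_force: 30.0
```

Emit:
apply_moves --pt "0 0 0 0 0 -0.003 0" --pt "0 0 0 0 0 -0.006 0" --pt "0 0 0 0 0 -0.008 0" --pt "0 0 0 0 0 -0.008 0" --pt "0 0 0 0 0 -0.008 0"

```text
time: 12.1
tool_pos: [0.577, -0.0107, 0.0336]
ee_rot: [3.139, -0.001, 1.164]
wrist_force: [-0.0, 0.1, 1.9]
width: 0.0313
finger_force: 30.0
```

Emit:
apply_moves --pt "0 0 0 0 0 0 55" --pt "0 0 0 0 0 0 55" --pt "0 0 0 0 0 0 55" --pt "0 0 0 0 0 0.03 55" --pt "0 0 0 0 0 0.07 55"

```text
time: 12.6
tool_pos: [0.5738, -0.0104, 0.1]
ee_rot: [-3.135, 0.002, 1.164]
wrist_force: [1.1, -0.7, 0.4]
width: 0.0518
finger_force: 0.0
```

Emit:
apply_moves --pt "0 0 0 0 0 0.03 55" --pt "0 0 0 -0.03 -0.004 0.03 0" --pt "0 0 0 -0.06 -0.009 0.03 0" --pt "0 0 0 -0.091 -0.014 0.03 0" --pt "0 0 0 -0.091 -0.014 0.03 0"

```text
time: 13.1
tool_pos: [0.4821, -0.0247, 0.1321]
ee_rot: [-3.14, 0.001, 1.163]
wrist_force: [0.8, 0.3, 0.2]
width: 0.0231
finger_force: 0.0
```

```bash
cat > c.py <<'E'
from h import *
import sys
n=sys.argv[1]
for c in ["top","scene"]:
    s=snapshot(c); save(s,c+n+".png")
    for q,z in dict(crate_corner=.026,black_bottle=.004,red_bottle=.004,brown_bottle=.004,stop=0,glue_pot=0,weight=0,beeswax=0).items():
        for r in place_of(c,q)[:3]:
            if r["score"]>.25: print(c,q,round(r["score"],2),np.round(r["pixel"]),ray(s,r["pixel"],z)[:2].round(4))
i=cv2.imread("pics/top%s.png"%n)[120:270,130:330]; j=cv2.imread("pics/scene%s.png"%n)[160:270,170:317]
cv2.imwrite("pics/m%s.png"%n,np.hstack([cv2.resize(i,(400,300),interpolation=2),cv2.resize(j,(400,300),interpolation=2)]))
E
python3 c.py 5; python3 w.py w5 stop crate_corner
```

```text
top crate_corner 0.75 [301. 202.] [ 0.476  -0.0083]
top black_bottle 0.52 [263. 172.] [0.5937 0.039 ]
top red_bottle 0.7 [190. 234.] [0.5365 0.2784]
top red_bottle 0.54 [285. 170.] [ 0.5744 -0.015 ]
top red_bottle 0.43 [205. 250.] [0.4839 0.264 ]
top brown_bottle 0.47 [267. 192.] [0.5434 0.0549]
top stop 0.69 [246. 154.] [0.6594 0.0546]
top glue_pot 0.76 [152. 203.] [0.6547 0.3322]
top weight 0.9 [242. 254.] [0.4313 0.1835]
top weight 0.54 [284. 170.] [ 0.5741 -0.0131]
scene crate_corner 0.77 [289. 198.] [ 0.4809 -0.0009]
scene black_bottle 0.48 [249. 198.] [0.6011 0.0372]
scene red_bottle 0.63 [240. 251.] [0.4796 0.2691]
scene red_bottle 0.49 [266. 193.] [ 0.5739 -0.0196]
scene brown_bottle 0.71 [260. 206.] [0.5472 0.0566]
scene brown_bottle 0.71 [250. 199.] [0.5965 0.0408]
scene stop 0.85 [231. 197.] [0.6572 0.0567]
scene glue_pot 0.72 [175. 243.] [0.6432 0.3323]
scene weight 0.81 [273. 245.] [0.4215 0.1961]
scene beeswax 0.64 [298. 177.] [ 0.5387 -0.1914]
14.0 [ 0.4852 -0.0246  0.1325] [ 3.141 -0.     1.164] [-0.17 -0.03  1.64 -0.    1.54  0.24] 0.0188
cam [0.511 0.035 0.312] 64.35940745520419
stop 0.62 [386.  32.] [0.6569 0.0606]
crate_corner 0.89 [236. 169.] [0.4779 0.0014]
```

View pics/m5.png

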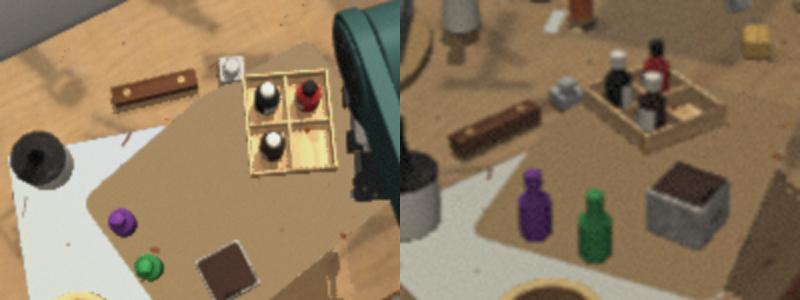

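Black and red stand upright in their own cells beside brown, with one cell empty, and the bystanders have not moved. The label-side corner is at top crop (335,172). Next I'll lower the closed fingers behind the label face and work out the arc.

Emit:
apply_moves --pt "0 0 0 0 0 -0.04 0" --pt "0 0 0 0 0 -0.08 0" --pt "0 0 0 0 0 -0.105 0" --pt "0 0 0 0 0 -0.118 0" --pt "0 0 0 0 0 -0.118 0"

```text
time: 14.65
tool_pos: [0.4836, -0.0244, 0.0127]
ee_rot: [-3.138, 0.001, 1.164]
wrist_force: [-0.4, -0.2, 0.1]
width: 0.0001
finger_force: 0.0
```

```bash
python3 - <<'E'
from h import *
pin=np.array([.6565,.057]); 
def P(th,x=-.133,y=.125): c,s=np.cos(th),np.sin(th); return pin+[c*x-s*y,s*x+c*y]
th=1.164; cur=np.array([.4855,-.0246])
step=.055
for k in range(5):
    rows=[]
    for i in range(1,6):
        t=1.164-step*(5*k+i); rows.append([0,0,round(-step*i,3)]+list((P(t)-cur).round(4))+[0,0])
    cur=P(t); print(round(t,3),cur.round(4),rows)
o=get_obs();print(o["tool_pos"],o["wrist_force"])
E
```

```text
0.889 [0.4756 0.0325] [[0, 0, -0.055, np.float64(-0.0002), np.float64(0.0182), 0, 0], [0, 0, -0.11, np.float64(-0.0034), np.float64(0.0277), 0, 0], [0, 0, -0.165, np.float64(-0.0061), np.float64(0.0374), 0, 0], [0, 0, -0.22, np.float64(-0.0083), np.float64(0.0472), 0, 0], [0, 0, -0.275, np.float64(-0.0099), np.float64(0.0571), 0, 0]]
0.614 [0.4758 0.0825] [[0, 0, -0.055, np.float64(-0.0011), np.float64(0.01), 0, 0], [0, 0, -0.11, np.float64(-0.0016), np.float64(0.02), 0, 0], [0, 0, -0.165, np.float64(-0.0016), np.float64(0.03), 0, 0], [0, 0, -0.22, np.float64(-0.001), np.float64(0.0401), 0, 0], [0, 0, -0.275, np.float64(0.0001), np.float64(0.05), 0, 0]]
0.339 [0.4895 0.1307] [[0, 0, -0.055, np.float64(0.0017), np.float64(0.0099), 0, 0], [0, 0, -0.11, np.float64(0.0039), np.float64(0.0197), 0, 0], [0, 0, -0.165, np.float64(0.0066), np.float64(0.0293), 0, 0], [0, 0, -0.22, np.float64(0.0099), np.float64(0.0388), 0, 0], [0, 0, -0.275, np.float64(0.0137), np.float64(0.0481), 0, 0]]
0.064 [0.5158 0.1732] [[0, 0, -0.055, np.float64(0.0043), np.float64(0.0091), 0, 0], [0, 0, -0.11, np.float64(0.0091), np.float64(0.0179), 0, 0], [0, 0, -0.165, np.float64(0.0144), np.float64(0.0264), 0, 0], [0, 0, -0.22, np.float64(0.0201), np.float64(0.0347), 0, 0], [0, 0, -0.275, np.float64(0.0263), np.float64(0.0426), 0, 0]]
-0.211 [0.5526 0.2071] [[0, 0, -0.055, np.float64(0.0066), np.float64(0.0076), 0, 0], [0, 0, -0.11, np.float64(0.0136), np.float64(0.0147), 0, 0], [0, 0, -0.165, np.float64(0.021), np.float64(0.0215), 0, 0], [0, 0, -0.22, np.float64(0.0288), np.float64(0.0279), 0, 0], [0, 0, -0.275, np.float64(0.0369), np.float64(0.0338), 0, 0]]
[ 0.48363939 -0.02436184  0.01269697] [-0.43693687 -0.16482981  0.07473255]
```

Emit:
apply_moves --pt "0 0 0 0.001 0.003 0 0" --pt "0 0 0 0.002 0.005 0 0" --pt "0 0 0 0.003 0.007 0 0" --pt "0 0 0 0.003 0.009 0 0" --pt "0 0 0 0.003 0.009 0 0"

```text
time: 15.15
tool_pos: [0.4886, -0.0154, 0.0152]
ee_rot: [3.14, -0.0, 1.164]
wrist_force: [-0.0, 0.4, -0.2]
width: 0.0003
finger_force: 0.0
```

Emit:
apply_moves --pt "0 0 -0.03 -0.001 0.005 0 0" --pt "0 0 -0.08 -0.004 0.013 0 0" --pt "0 0 -0.135 -0.007 0.023 0 0" --pt "0 0 -0.2 -0.01 0.035 0 0" --pt "0 0 -0.275 -0.013 0.048 0 0"

```text
time: 15.65
tool_pos: [0.4752, 0.0315, 0.015]
ee_rot: [3.14, 0.002, 0.885]
wrist_force: [-0.9, -2.5, 0.2]
width: 0.0007
finger_force: 0.9
```

```bash
python3 c.py 6 | grep -E "corner|bottle"; python3 w.py w6 stop crate_corner black_bottle
```

```text
top crate_corner 0.68 [285. 216.] [0.4644 0.0453]
top black_bottle 0.71 [259. 174.] [0.595  0.0502]
top red_bottle 0.71 [192. 232.] [0.5394 0.2739]
top red_bottle 0.68 [206. 252.] [0.4775 0.2637]
top red_bottle 0.27 [248. 158.] [0.6489 0.0566]
top brown_bottle 0.52 [253. 197.] [0.5473 0.0933]
scene crate_corner 0.53 [253. 209.] [0.5366 0.114 ]
scene black_bottle 0.6 [249. 200.] [0.5962 0.0465]
scene red_bottle 0.83 [221. 245.] [0.5355 0.275 ]
scene red_bottle 0.67 [260. 200.] [0.5664 0.0253]
scene red_bottle 0.55 [237. 251.] [0.4865 0.2717]
scene brown_bottle 0.69 [254. 210.] [0.5523 0.0884]
16.55 [0.4752 0.0324 0.0145] [3.141 0.    0.889] [-0.05  0.05  1.81 -0.    1.29  0.63] 0.0188
cam [0.516 0.083 0.194] 64.35940745520419
crate_corner 0.91 [225. 218.] [0.4689 0.0511]
black_bottle 0.95 [386.  72.] [0.5952 0.0554]
```

View pics/m6.png

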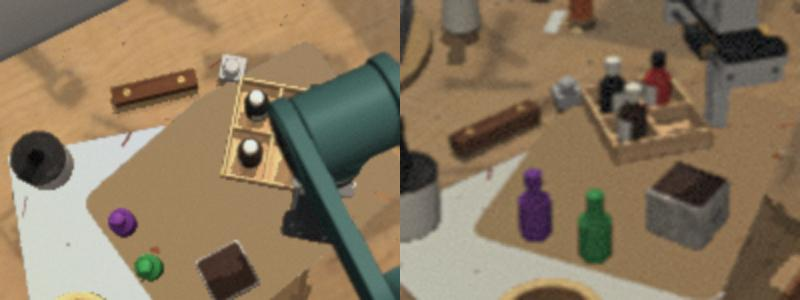

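The crate turns with the fingers on its label face and the bottles stand upright. I'll continue along the arc.

Emit:
apply_moves --pt "0 0 -0.055 -0.001 0.01 0 0" --pt "0 0 -0.11 -0.0015 0.02 0 0" --pt "0 0 -0.165 -0.0015 0.03 0 0" --pt "0 0 -0.22 -0.001 0.04 0 0" --pt "0 0 -0.275 0 0.05 0 0"

```text
time: 17.25
tool_pos: [0.4746, 0.0818, 0.0145]
ee_rot: [3.14, 0.002, 0.612]
wrist_force: [-0.8, -1.9, 1.2]
width: 0.0003
finger_force: 1.2
```

Emit:
apply_moves --pt "0 0 -0.055 0.002 0.01 0 0" --pt "0 0 -0.11 0.004 0.02 0 0" --pt "0 0 -0.165 0.0065 0.0295 0 0" --pt "0 0 -0.22 0.01 0.039 0 0" --pt "0 0 -0.275 0.0135 0.048 0 0"

```text
time: 17.75
tool_pos: [0.4875, 0.13, 0.0143]
ee_rot: [3.141, 0.003, 0.337]
wrist_force: [-1.7, -2.2, 1.1]
width: 0.0001
finger_force: 1.5
```

Emit:
apply_moves --pt "0 0 -0.055 0.0045 0.009 0 0" --pt "0 0 -0.11 0.009 0.018 0 0" --pt "0 0 -0.165 0.0145 0.0265 0 0" --pt "0 0 -0.22 0.02 0.0345 0 0" --pt "0 0 -0.275 0.0265 0.0425 0 0"

```text
time: 18.25
tool_pos: [0.5134, 0.1728, 0.0142]
ee_rot: [3.141, 0.005, 0.062]
wrist_force: [-5.0, -1.0, 2.9]
width: 0.0006
finger_force: 2.3
```

```bash
python3 c.py 7 | grep -E "corner|bottle|weight"; python3 w.py w7 stop crate_corner black_bottle
```

```text
top red_bottle 0.57 [208. 252.] [0.476  0.2591]
top red_bottle 0.56 [191. 235.] [0.5342 0.2772]
top weight 0.78 [246. 254.] [0.4251 0.1764]
scene crate_corner 0.65 [244. 222.] [0.5254 0.1819]
scene black_bottle 0.49 [233. 196.] [0.6506 0.0558]
scene red_bottle 0.86 [240. 251.] [0.4781 0.2686]
scene red_bottle 0.84 [221. 247.] [0.5292 0.2816]
scene brown_bottle 0.61 [223. 216.] [0.61   0.1639]
scene weight 0.87 [274. 241.] [0.4286 0.182 ]
19.15 [0.515  0.1726 0.0144] [3.141 0.    0.064] [ 0.22  0.19  1.65 -0.    1.31  1.73] 0.0188
cam [0.58  0.177 0.193] 64.35940745520419
crate_corner 0.95 [223. 222.] [0.5214 0.1908]
black_bottle 0.87 [387.  72.] [0.6128 0.0992]
```

View pics/m7.png

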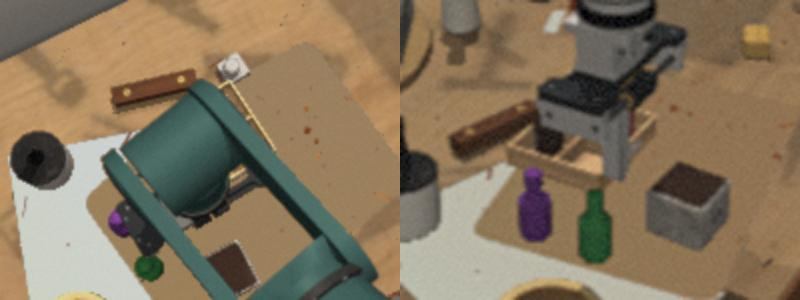

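Emit:
apply_moves --pt "0 0 -0.045 0.0055 0.0062 0 0" --pt "0 0 -0.09 0.011 0.012 0 0" --pt "0 0 -0.135 0.017 0.0178 0 0" --pt "0 0 -0.18 0.023 0.0234 0 0" --pt "0 0 -0.225 0.0295 0.0285 0 0"

```text
time: 19.85
tool_pos: [0.5443, 0.202, 0.0144]
ee_rot: [-3.141, 0.001, -0.163]
wrist_force: [-2.7, 0.5, -0.1]
width: 0.0005
finger_force: 1.3
```

Emit:
apply_moves --pt "0 0 -0.01 0.0015 0.001 0 0" --pt "0 0 -0.02 0.003 0.002 0 0" --pt "0 0 -0.03 0.0045 0.003 0 0" --pt "0 0 -0.04 0.006 0.004 0 0" --pt "0 0 -0.05 0.0075 0.005 0 0"

```text
time: 20.35
tool_pos: [0.5516, 0.207, 0.0144]
ee_rot: [-3.141, 0.001, -0.212]
wrist_force: [-4.0, 2.7, 0.5]
width: 0.0001
finger_force: 2.4
```

```bash
python3 w.py w8 stop crate crate_corner black_bottle brown_bottle red_bottle; python3 -c "
from h import *;o=get_obs();print(o['wrist_force'])"
```

```text
20.35 [0.5516 0.207  0.0144] [-3.141e+00  1.000e-03 -2.120e-01] [0.26 0.28 1.53 0.   1.33 2.04] 0.0188
cam [0.615 0.193 0.193] 64.35940745520419
crate_corner 0.6 [223. 222.] [0.5628 0.2223]
black_bottle 0.73 [384.  68.] [0.628  0.1114]
brown_bottle 0.84 [277.  76.] [0.6372 0.1742]
red_bottle 0.93 [157. 254.] [0.5415 0.2768]
red_bottle 0.85 [378. 163.] [0.5722 0.1214]
[-3.95828189  3.98573989  0.04919598]
```

View pics/w8.png

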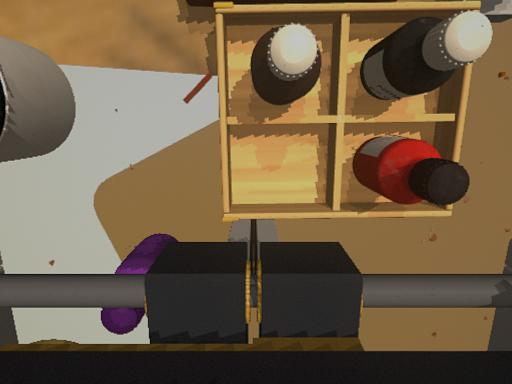

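The wrist view shows the crate nearly square to the strip (back edge at row 5) and all three bottles upright. I'll ease it in.

Emit:
apply_moves --pt "0 0 -0.005 0.0007 0.0005 0 0" --pt "0 0 -0.01 0.0014 0.001 0 0" --pt "0 0 -0.015 0.0021 0.0014 0 0" --pt "0 0 -0.02 0.0028 0.0018 0 0" --pt "0 0 -0.025 0.0035 0.0022 0 0"

```text
time: 21.2
tool_pos: [0.555, 0.2092, 0.0144]
ee_rot: [-3.141, 0.001, -0.236]
wrist_force: [-3.9, 2.9, 0.8]
width: 0.0004
finger_force: 2.6
```

Emit:
apply_moves --pt "0 0 0 0.0007 0 0 0" --pt "0 0 0 0.0014 0 0 0" --pt "0 0 0 0.002 0 0 0" --pt "0 0 0 0.002 0 0 0" --pt "0 0 0 0.002 0 0 0"

```text
time: 21.7
tool_pos: [0.5565, 0.21, 0.0145]
ee_rot: [-3.14, 0.003, -0.236]
wrist_force: [-6.3, 4.3, 0.8]
width: 0.0004
finger_force: 3.4
```

Emit:
apply_moves --pt "0 0 0 0.0007 0 0 0" --pt "0 0 0 0.0014 0 0 0" --pt "0 0 0 0.002 0 0 0" --pt "0 0 0 0.002 0 0 0" --pt "0 0 0 0.002 0 0 0"

```text
time: 22.2
tool_pos: [0.5577, 0.2107, 0.0145]
ee_rot: [-3.139, 0.004, -0.236]
wrist_force: [-7.0, 7.3, 2.5]
width: 0.0003
finger_force: 4.4
```

```bash
python3 w.py w9 crate_corner
```

```text
22.2 [0.5577 0.2107 0.0145] [-3.139  0.004 -0.236] [0.26 0.3  1.51 0.   1.33 2.07] 0.0188
cam [0.621 0.195 0.193] 64.35940745520419
crate_corner 0.83 [223. 220.] [0.5706 0.2256]
```

Emit:
apply_moves --pt "0 0 0 -0.006 0.001 0 0" --pt "0 0 0 -0.014 0.003 0 0" --pt "0 0 0 -0.02 0.005 0 0" --pt "0 0 0 -0.02 0.005 0.04 0" --pt "0 0 0 -0.02 0.005 0.08 0"

```text
time: 22.8
tool_pos: [0.5383, 0.2129, 0.0938]
ee_rot: [3.139, 0.002, -0.236]
wrist_force: [0.8, 0.0, 1.0]
width: 0.0003
finger_force: 0.0
```

Emit:
apply_moves --pt "0 0 0 -0.01 -0.01 0.03 0" --pt "0 0 0 -0.02 -0.02 0.06 0" --pt "0 0 0 -0.03 -0.03 0.09 0" --pt "0 0 0 -0.03 -0.03 0.09 0" --pt "0 0 0 -0.03 -0.03 0.09 0"

```text
time: 23.3
tool_pos: [0.5102, 0.1835, 0.1852]
ee_rot: [-3.141, -0.003, -0.237]
wrist_force: [0.6, -0.5, -0.8]
width: 0.0003
finger_force: 0.0
```

```bash
python3 w.py w10 stop crate crate_corner crate_ear black_bottle brown_bottle red_bottle; python3 -c "
import cv2
i=cv2.imread('pics/w10.png');cv2.imwrite('pics/w10b.png',cv2.resize(i[0:225,150:450],(800,600),interpolation=2))"
```

```text
23.3 [0.5102 0.1835 0.1852] [-3.141e+00 -3.000e-03 -2.370e-01] [ 0.24  0.07  1.43 -0.    1.64  2.05] 0.0188
cam [0.573 0.168 0.365] 64.35940745520419
stop 0.94 [333.  19.] [0.6577 0.0592]
crate 0.74 [232.  61.] [0.6417 0.1767]
crate 0.6 [333.  17.] [0.6588 0.0588]
crate_corner 0.78 [206. 135.] [0.57   0.2223]
crate_ear 0.6 [338.  14.] [0.6566 0.0582]
black_bottle 0.86 [293.  58.] [0.6296 0.1101]
brown_bottle 0.88 [232.  62.] [0.6409 0.1773]
red_bottle 0.79 [196. 219.] [0.4731 0.2661]
red_bottle 0.76 [286. 108.] [0.578  0.1281]
red_bottle 0.73 [172. 171.] [0.5385 0.2787]
```

View pics/w10b.png

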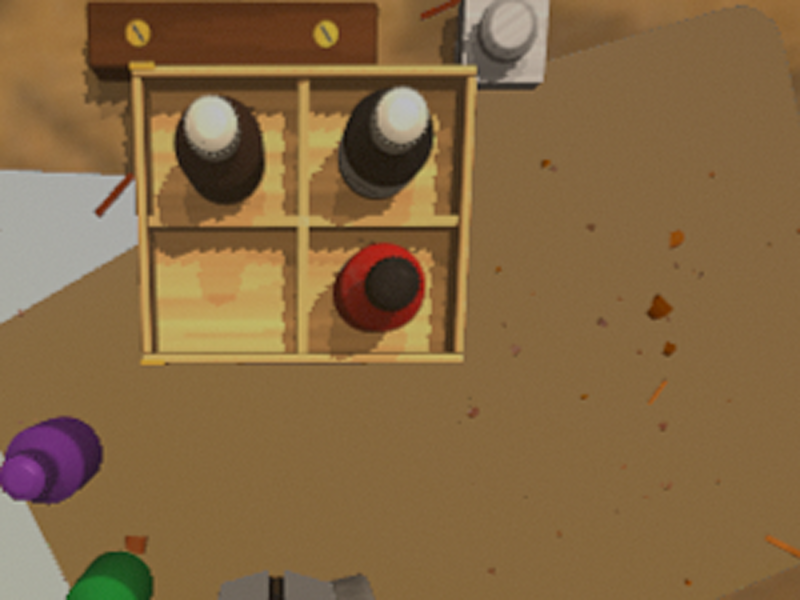

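The crate's back lies along the strip (seam about row 65), with all bottles upright. I'll give a final firm press at mid-strip so that it is flush.

Emit:
apply_moves --pt "0 0 0 0.01 0 -0.035 0" --pt "0 0 0 0.02 0 -0.07 0" --pt "0 0 0 0.027 0 -0.11 0" --pt "0 0 0 0.027 0 -0.15 0" --pt "0 0 0 0.027 0 -0.17 0"

```text
time: 24.2
tool_pos: [0.5339, 0.1829, 0.0097]
ee_rot: [3.138, 0.007, -0.236]
wrist_force: [0.2, -0.8, 0.1]
width: 0.0005
finger_force: 0.0
```

Emit:
apply_moves --pt "0 0 0 0.003 -0.0007 0 0" --pt "0 0 0 0.006 -0.0014 0 0" --pt "0 0 0 0.009 -0.0021 0 0" --pt "0 0 0 0.011 -0.0026 0 0" --pt "0 0 0 0.012 -0.0028 0 0"

```text
time: 24.7
tool_pos: [0.55, 0.181, 0.0162]
ee_rot: [-3.14, -0.003, -0.236]
wrist_force: [-0.1, 0.2, -0.0]
width: 0.0006
finger_force: 0.0
```

Emit:
apply_moves --pt "0 0 0 0.0008 -0.0002 0 0" --pt "0 0 0 0.0015 -0.0004 0 0" --pt "0 0 0 0.0022 -0.0005 0 0" --pt "0 0 0 0.0022 -0.0005 0 0" --pt "0 0 0 0.0022 -0.0005 0 0"

```text
time: 25.2
tool_pos: [0.5504, 0.1804, 0.0145]
ee_rot: [3.141, 0.001, -0.236]
wrist_force: [-1.6, 0.8, 1.3]
width: 0.0005
finger_force: 1.1
```

Emit:
apply_moves --pt "0 0 0 0.0008 -0.0002 0 0" --pt "0 0 0 0.0015 -0.0004 0 0" --pt "0 0 0 0.0022 -0.0005 0 0" --pt "0 0 0 0.0022 -0.0005 0 0" --pt "0 0 0 0.0022 -0.0005 0 0"

```text
time: 25.7
tool_pos: [0.5505, 0.1805, 0.0145]
ee_rot: [3.141, 0.006, -0.236]
wrist_force: [-8.6, 1.3, 5.0]
width: 0.0005
finger_force: 4.1
```

Emit:
apply_moves --pt "0 0 0 0.0005 -0.0001 0 0" --pt "0 0 0 0.001 -0.0002 0 0" --pt "0 0 0 0.0015 -0.0003 0 0" --pt "0 0 0 0.0015 -0.0003 0 0" --pt "0 0 0 0.0015 -0.0003 0 0"

```text
time: 26.2
tool_pos: [0.5505, 0.1804, 0.0145]
ee_rot: [3.14, 0.009, -0.236]
wrist_force: [-11.8, 2.2, 8.1]
width: 0.0006
finger_force: 5.8
```

The press met a rigid stop (12 N, no motion). I'll back off, raise the arm and check.

Emit:
apply_moves --pt "0 0 0 -0.006 0.001 0 0" --pt "0 0 0 -0.014 0.003 0 0" --pt "0 0 0 -0.022 0.005 0 0" --pt "0 0 0 -0.022 0.005 0.04 0" --pt "0 0 0 -0.022 0.005 0.08 0"

```text
time: 26.7
tool_pos: [0.5308, 0.1842, 0.0935]
ee_rot: [3.139, 0.003, -0.236]
wrist_force: [0.2, 0.4, -0.1]
width: 0.0007
finger_force: 0.0
```

Emit:
apply_moves --pt "0 0 0 -0.02 -0.02 0.04 0" --pt "0 0 0 -0.04 -0.05 0.07 0" --pt "0 0 0 -0.06 -0.09 0.09 0" --pt "0 0 0 -0.08 -0.13 0.09 0" --pt "0 0 0 -0.1 -0.17 0.09 0"

```text
time: 27.2
tool_pos: [0.4321, 0.0133, 0.1857]
ee_rot: [3.141, -0.004, -0.235]
wrist_force: [0.5, -0.5, 1.2]
width: 0.0004
finger_force: 0.0
```

Emit:
apply_moves --pt "0 0 0 -0.02 -0.04 0 0" --pt "0 0 0 -0.04 -0.08 0 0" --pt "0 0 0 -0.06 -0.12 0 0" --pt "0 0 0 -0.06 -0.16 0 0" --pt "0 0 0 -0.06 -0.2 0 0"

```text
time: 27.7
tool_pos: [0.3718, -0.1871, 0.1849]
ee_rot: [3.14, -0.002, -0.237]
wrist_force: [-0.2, 0.1, -0.1]
width: 0.0007
finger_force: 0.0
```

```bash
python3 c.py 11; python3 - <<'E'
from h import *
i=cv2.imread("pics/top11.png")[120:270,130:330]; j=cv2.imread("pics/scene11.png")[160:270,170:317]
cv2.imwrite("pics/m11.png",np.hstack([cv2.resize(i,(400,300),interpolation=2),cv2.resize(j,(400,300),interpolation=2)]))
E
```

```text
top black_bottle 0.67 [235. 173.] [0.6271 0.1042]
top red_bottle 0.71 [237. 193.] [0.5768 0.1235]
top red_bottle 0.47 [209. 251.] [0.476  0.2566]
top red_bottle 0.46 [192. 233.] [0.5379 0.2732]
top brown_bottle 0.67 [210. 180.] [0.64   0.1708]
top stop 0.72 [250. 157.] [0.6481 0.0496]
top glue_pot 0.94 [150. 200.] [0.6658 0.333 ]
top weight 0.62 [244. 253.] [0.432  0.1794]
top beeswax 0.66 [353. 152.] [ 0.5324 -0.1992]
scene crate_corner 0.78 [216. 225.] [0.578  0.2359]
scene black_bottle 0.74 [240. 212.] [0.5796 0.1202]
scene black_bottle 0.63 [230. 202.] [0.6401 0.0885]
scene red_bottle 0.8 [240. 252.] [0.4748 0.2725]
scene red_bottle 0.75 [242. 214.] [0.5682 0.1269]
scene red_bottle 0.59 [221. 244.] [0.5364 0.2711]
scene brown_bottle 0.48 [214. 213.] [0.6425 0.1676]
scene stop 0.45 [230. 199.] [0.6514 0.0708]
scene stop 0.4 [226. 202.] [0.6536 0.0905]
scene glue_pot 0.77 [176. 243.] [0.6416 0.3318]
scene weight 0.91 [274. 244.] [0.423 0.192]
scene beeswax 0.48 [300. 177.] [ 0.5341 -0.1926]
```

View pics/m11.png

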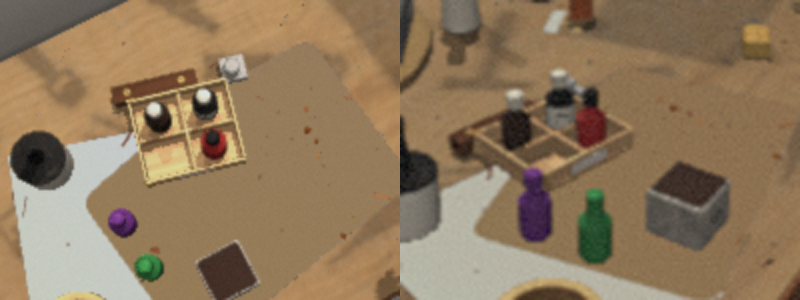

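The crate lies flush along the strip with its label to the front. The three bottles stand upright in separate cells, the bystanders have not moved, and the arm is clear.

```bash
python3 -c "
from bench import *
print(close_job())"
```

```text
the job is handed in; nothing more can be done
None
```

Handed in at about 28 s of the 70 s: the black and red bottles stand upright in their own cells beside the brown one, and the crate is swung home with its back against the stop strip and its label to the front; the last pictures show the glue pot, weight and beeswax where they were, and no verdict came back.

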